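# Spice jars from the refill caddy back into the oak rack, in tag order

## Task

The four refilled spice jars stand in a row in the steel wire caddy; move them to the oak spice rack so that they stand in the order of the rack's coloured tags, each jar upright on the floor of the compartment behind the tag that has the colour of its lid. Keep the jars upright and set each one down rather than letting it drop, and do not disturb the pepper mill and the mug.

Things in the scene. Friction and masses are not known exactly. Their poses are not given: they have to be found in the camera images.
- jar_red: closed glass spice jar, red lid (top 20 mm), red-brown contents, 44 mm diameter, 96 mm tall, 110 to 220 g. Origin: centre of the underside, z up. Starts upright in the fixed steel wire caddy: four stations in a straight row, pitch 66 mm, jars about 20 mm apart, undersides 8 mm above the worktop; wire fence 34 mm high, loops at the row's ends 52 mm high
- jar_yellow: closed glass spice jar, yellow lid (top 20 mm), ochre contents, 44 mm diameter, 96 mm tall, 110 to 220 g. Origin: centre of the underside, z up. Starts upright in the fixed steel wire caddy: four stations in a straight row, pitch 66 mm, jars about 20 mm apart, undersides 8 mm above the worktop; wire fence 34 mm high, loops at the row's ends 52 mm high
- jar_green: closed glass spice jar, green lid (top 20 mm), olive contents, 44 mm diameter, 96 mm tall, 110 to 220 g. Origin: centre of the underside, z up. Starts upright in the fixed steel wire caddy: four stations in a straight row, pitch 66 mm, jars about 20 mm apart, undersides 8 mm above the worktop; wire fence 34 mm high, loops at the row's ends 52 mm high
- jar_blue: closed glass spice jar, blue lid (top 20 mm), dark grey contents, 44 mm diameter, 96 mm tall, 110 to 220 g. Origin: centre of the underside, z up. Starts upright in the fixed steel wire caddy: four stations in a straight row, pitch 66 mm, jars about 20 mm apart, undersides 8 mm above the worktop; wire fence 34 mm high, loops at the row's ends 52 mm high
- tag_red: red clip-on tag, leaf 46 x 30 mm, on the front rail of the fixed oak spice rack. Origin: on the rail, 34 mm above the worktop. Level x axis points into its compartment, centre 36 mm along +x; y along the row, z up. Four compartments, pitch 68, 62 (y) x 64 mm (x) inside; heights above worktop: floor 8, dividers 34, rail 37, tag 43, back 50, end cheeks 56 mm
- tag_yellow: yellow clip-on tag, leaf 46 x 30 mm, on the front rail of the fixed oak spice rack. Origin: on the rail, 34 mm above the worktop. Level x axis points into its compartment, centre 36 mm along +x; y along the row, z up. Four compartments, pitch 68, 62 (y) x 64 mm (x) inside; heights above worktop: floor 8, dividers 34, rail 37, tag 43, back 50, end cheeks 56 mm
- tag_green: green clip-on tag, leaf 46 x 30 mm, on the front rail of the fixed oak spice rack. Origin: on the rail, 34 mm above the worktop. Level x axis points into its compartment, centre 36 mm along +x; y along the row, z up. Four compartments, pitch 68, 62 (y) x 64 mm (x) inside; heights above worktop: floor 8, dividers 34, rail 37, tag 43, back 50, end cheeks 56 mm
- tag_blue: blue clip-on tag, leaf 46 x 30 mm, on the front rail of the fixed oak spice rack. Origin: on the rail, 34 mm above the worktop. Level x axis points into its compartment, centre 36 mm along +x; y along the row, z up. Four compartments, pitch 68, 62 (y) x 64 mm (x) inside; heights above worktop: floor 8, dividers 34, rail 37, tag 43, back 50, end cheeks 56 mm
- mill: bystander: dark wooden pepper mill, 56 mm diameter, 143 mm tall, stands loose between the two racks towards the far side. Origin: centre of the underside
- mug: bystander: white mug, 76 mm diameter, 85 mm tall, with a handle, stands loose between the two racks on the near side. Origin: centre of the underside

How it is judged:
By the outcome, as a careful person would: the job done as asked, in the order asked, and still so for the second after the job is handed in, with the robot touching nothing.
It also fails if it takes over 125 s, if anything falls off the work surface, if the arm or the gripper's body presses on something with over 40 N, if the wrist force passes 120 N, or if a joint passes its speed limit or range.

## Robot

A 6-joint arm with a two-finger parallel gripper is mounted at the origin on the work surface. World frame = base frame: x ahead of the robot, y to its left, z up, the work surface at z = 0. Lengths are in m, angles in degrees, forces in N, time in s.
With the tool pointing down it reaches from about 0.4 to 0.825 m from the base axis. Payload 7 kg.
Tool frame: the origin (TCP) lies at the very end of the fingers, on their centre line; the grasp point (between the pads) lies hold_point_z behind it (hold_point_z is the distance from the TCP to the grasp point, in m); z points along the fingers, y is the line along which they close (so a half turn about z gives the same grasp; the last joint's range is limited). The gripper opens to 88 mm and grips with 3 to 60 N. Pads are 19 mm wide; open, the fingers measure 130 mm over their backs; the gripper's body (78 mm by 193 mm) begins 47 mm behind the grasp point.
Start: joints at [87.21, 20.546, 0.682, 0, -70.136, -16.507], TCP at [0.223, 0.637, 0.227] pointing down, gripper open.
Joint ranges: [-176.03, 176.03], [-82.01, 121.73], [-58.28, 71.71], [-173.87, 95.51], [-174.79, -0.11], [-173.66, 173.66]. Speed limits (degrees/s): [136.94, 136.94, 172.46, 180, 180, 180].

## Interface

Orientations are given as [roll, pitch, yaw] about the fixed x, y, z axes, in that order (R = Rz(yaw) Ry(pitch) Rx(roll)).
In Python, from plant import get_obs, snapshot, close_job, hold_point_z gives the robot as it stands.
- The arm moves only by the tool play_rows, never from a script. Its argument "commands" is a list that holds one entry, the list of rows, each a list of 7 numbers: the shift along the tool's x, y, z in cm, then the turn, a rotation vector about the tool's x, y, z in degrees, then the opening, from 0 (shut) to 1 (fully open). In form: [[[x, y, z, ax, ay, az, fingers], ...]]. A call has 1 to 20 rows; each row is the pose to reach, as a shift and turn from the pose commanded when the call began, along the tool's axes at that moment; what a row does not reach only later rows make up. A row lasts 1/12 s, in which the tool goes at most 41.7 mm and 7.16 degrees, less where a joint would pass 70% of its speed; a pose out of reach is approached as far as the arm can. A call with a gripper value outside its range is refused whole. The fingers move at their own pace and stop on an object; the grip force is fixed at half the most. Time passes only in rows, so rows that repeat a pose let the fingers close. It gives the time, the measured TCP pose, the force, the opening and the grip force at its end, in the units of the state.
- get_obs(): the state, without advancing time (a new reading comes with each control period).
- snapshot(name): name is "side" or "top" or "wrist"; returns a dict with "frame" (420x560x3 uint8, red, green, blue), "camera_matrix" (3x3 intrinsics, pixels), "dist" ([k1, k2, p1, p2, k3] as OpenCV has them; the pictures are not rectified), "origin" and "attitude" of the camera in the world. Camera axes: x right, y down, z forward; pixel columns grow to the right and rows downward; lengths in m; the calibration is good to about 2 mm. A picture is of the moment at which its call begins. There is no depth.
- close_job(): hands the job in; it is judged then, once.
The state is a dict: "clock": time; "joint_pos": joint angles; "qvel": joint speeds; "tau": joint torques, N m; "tool_pos": TCP position; "orientation": TCP orientation; "force": force on the tool from outside, world axes, zero at the start; "moment": the same for the moment, N m; "opening": finger opening in m; "gripper_force": force on a finger pad.
Only numpy, scipy, OpenCV 4.12 (cv2) and the standard library are available. Lean on these libraries where they do the work, as an engineer would, in place of code of your own. Each camera call takes 0.05 s, during which the arm holds its last target. There are 200 camera calls.

## Working session

There is one attempt and no reset: what is moved stays moved. The work goes in short steps, Python scripts to look and compute and a tool call to move; the robot and the scene stay as the last step left them, time stands still between calls to the robot, and variables do not carry over. Pictures are saved under pics/ and viewed, at most 14 in all, crops included, and the job is handed in when it is done.

Besides the shell and the picture viewer there is one more tool, called after ">>>" as name([rows], argument=value, ...), one row to a line, values as JSON. play_rows: Moves the arm, as the interface text tells. Its arguments: {"type":"object","properties":{"commands":{"type":"array","items":{"type":"array","items":{"type":"array","items":{"type":"number"}}}}},"required":["commands"]}

```bash
ls; mkdir -p pics; python3 - <<'E'
from plant import get_obs, snapshot, hold_point_z
import cv2
print(hold_point_z); print(get_obs())
for n in("side","top","wrist"):
    s=snapshot(n); cv2.imwrite(f"pics/{n}0.png",s["frame"][:,:,::-1]); print(n,s["camera_matrix"],s["dist"],s["origin"],s["attitude"])
E
```

```text
pics
0.0188
{'clock': 0.0, 'joint_pos': array([ 8.72110035e+01,  2.05929012e+01,  6.33220937e-01, -1.96819109e-02,
       -7.01364321e+01, -1.65080153e+01]), 'qvel': array([-0.01982235, -0.04519246,  0.0400411 ,  0.07486236,  0.07612002,
       -0.075318  ]), 'tau': array([-4.70285122e-04, -5.82717669e+01,  2.93054473e+01,  6.99723065e+00,
        6.97717478e-03, -1.59897422e-04]), 'tool_pos': array([0.22291764, 0.63660184, 0.22560333]), 'orientation': array([ 1.79902592e+02, -9.57344845e-03, -1.93037068e+01]), 'force': array([-0.30643376, -0.2541582 , -0.27255868]), 'moment': array([ 0.00137229,  0.01374934, -0.00145092]), 'gripper_force': 0.0, 'opening': 0.0877465393397681}
side [[493.1882507    0.         270.15486413]
 [  0.         493.1882507  206.99121454]
 [  0.           0.           1.        ]] [-0.05760188  0.          0.          0.          0.        ] [ 0.0686399  -0.51414692  0.87531506] [-139.18084692    1.06935048  -45.03726003]
top [[468.90378215   0.         279.05093765]
 [  0.         468.90378215 218.29826809]
 [  0.           0.           1.        ]] [0.01683863 0.         0.         0.         0.        ] [ 0.41423404 -0.00901028  1.09197351] [-172.38168745    0.86832655  -89.82833633]
wrist [[342.83505368   0.         277.62660161]
 [  0.         342.83505368 212.27489199]
 [  0.           0.           1.        ]] [-0.06176185  0.          0.          0.          0.        ] [0.30280415 0.60964755 0.38307399] [ 1.61953194e+02 -7.73901971e-02 -1.09300450e+02]
```

View pics/side0.png

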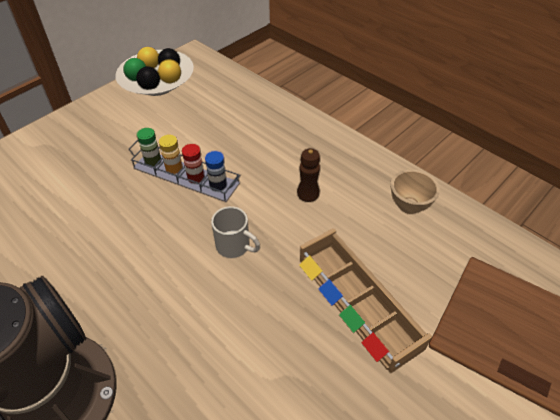

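View pics/top0.png

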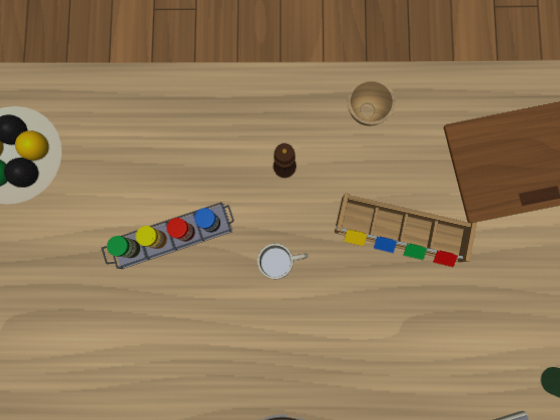

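View pics/wrist0.png

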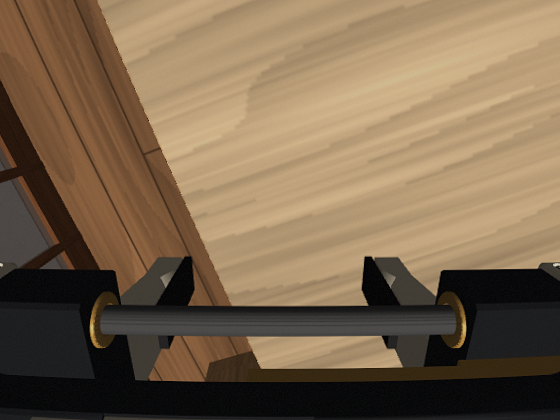

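The side and top views show the caddy (green, yellow, red, blue lids at top-view pixels ~(118,246), (147,237), (177,229), (205,219)). The rack tags are yellow (356,238), blue (386,245), green (415,252) and red (446,259). The mill is at ~(285,160) and the mug at ~(275,262). The wrist view shows only the table edge.

```bash
cat > h.py <<'E'
import cv2, numpy as np
from scipy.spatial.transform import Rotation as R
from plant import get_obs, snapshot, hold_point_z
HUE={'red':[(0,8),(172,180)],'yellow':[(22,34)],'green':[(45,80)],'blue':[(105,125)]}
def rays(s,uv):
    p=cv2.undistortPoints(np.float64(uv).reshape(-1,1,2),s["camera_matrix"],np.float64(s["dist"])).reshape(-1,2)
    d=np.c_[p,np.ones(len(p))]@R.from_euler('xyz',s["attitude"],degrees=True).as_matrix().T
    return d/np.linalg.norm(d,axis=1)[:,None]
def onplane(s,uv,z):
    d=rays(s,uv); o=np.array(s["origin"]); return o+d*((z-o[2])/d[:,2])[:,None]
def tri(s1,u1,s2,u2):
    a=rays(s1,u1)[0];b=rays(s2,u2)[0];o1=np.array(s1["origin"]);o2=np.array(s2["origin"])
    t=np.linalg.lstsq(np.c_[a,-b],o2-o1,rcond=None)[0]
    p,q=o1+t[0]*a,o2+t[1]*b
    return (p+q)/2,np.linalg.norm(p-q)
def project(s,P):
    M=R.from_euler('xyz',s["attitude"],degrees=True).as_matrix().T
    return cv2.projectPoints(np.float64(P).reshape(-1,1,3),cv2.Rodrigues(M)[0],-M@np.array(s["origin"]),s["camera_matrix"],np.float64(s["dist"]))[0].reshape(-1,2)
def blobs(s,c,box,S=150,V=90,amin=40):
    x0,y0,x1,y1=box; hsv=cv2.cvtColor(s["frame"],cv2.COLOR_RGB2HSV); m=np.zeros(hsv.shape[:2],np.uint8)
    for a,b in HUE[c]: m|=cv2.inRange(hsv,(a,S,V),(b,255,255))
    k=np.zeros_like(m);k[y0:y1,x0:x1]=m[y0:y1,x0:x1]
    n,l,st,ce=cv2.connectedComponentsWithStats(k)
    return sorted([(int(st[i,4]),ce[i].round(2).tolist(),st[i,:4].tolist()) for i in range(1,n) if st[i,4]>=amin],reverse=True)
E
python3 - <<'E'
from h import *
t=snapshot("top");s=snapshot("side")
B={'jar':((95,195,240,275),(120,115,245,200)),'tag':((335,190,480,270),(290,230,440,370))}
for k in B:
    for c in HUE:
        a=blobs(t,c,B[k][0]);b=blobs(s,c,B[k][1])
        p,e=tri(t,a[0][1],s,b[0][1]); print(k,c,p.round(4),round(e,4),a[:2],b[:2])
f=t["frame"][:,:,::-1]
a=cv2.resize(f[180:275,325:485],None,fx=5,fy=5,interpolation=cv2.INTER_CUBIC);cv2.imwrite("pics/rack.png",a)
f=s["frame"][:,:,::-1]
a=cv2.resize(f[110:210,120:250],None,fx=6,fy=6,interpolation=cv2.INTER_CUBIC);cv2.imwrite("pics/cad.png",a)
E
```

```text
jar red [0.5267 0.2249 0.1018] 0.0003 [(325, [176.5, 227.45], [167, 218, 20, 20])] [(193, [190.42, 149.87], [182, 144, 18, 13])]
jar yellow [0.5085 0.2876 0.1033] 0.0013 [(373, [146.74, 235.64], [136, 226, 25, 21])] [(178, [167.49, 140.76], [159, 135, 18, 13])]
jar green [0.4882 0.3511 0.1003] 0.0005 [(308, [116.79, 245.42], [107, 236, 20, 20])] [(142, [145.27, 133.67], [138, 129, 16, 11])]
jar blue [0.5478 0.1664 0.1007] 0.0002 [(318, [204.27, 217.72], [195, 208, 20, 20])] [(184, [213.84, 157.71], [205, 152, 18, 13])]
tag red [ 0.4659 -0.3628  0.036 ] 0.0001 [(278, [444.97, 258.27], [433, 251, 25, 16])] [(419, [374.7, 346.65], [362, 332, 27, 30])]
tag yellow [ 0.5124 -0.1641  0.0359] 0.0003 [(273, [355.12, 237.27], [344, 230, 23, 16])] [(287, [310.2, 267.53], [300, 255, 22, 25])]
tag green [ 0.4818 -0.2965  0.0354] 0.0004 [(241, [414.7, 250.98], [404, 244, 22, 15])] [(314, [351.54, 318.23], [340, 305, 24, 27])]
tag blue [ 0.4975 -0.2302  0.0352] 0.0004 [(239, [384.73, 243.94], [374, 237, 22, 16])] [(297, [330.15, 291.91], [319, 280, 23, 25])]
```

View pics/rack.png

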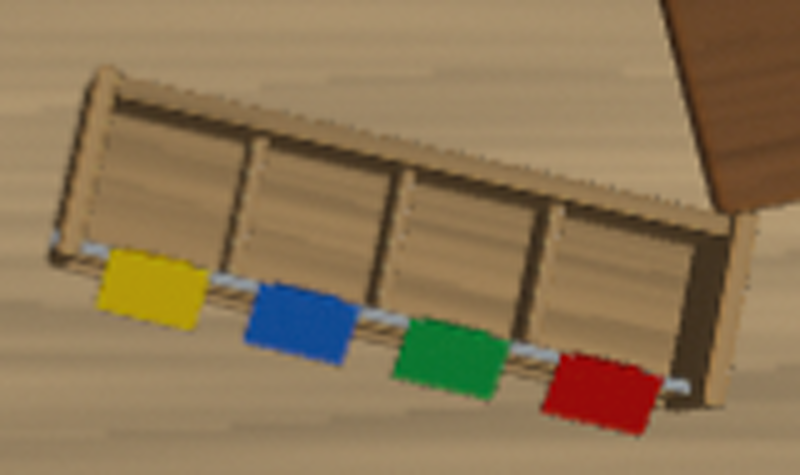

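View pics/cad.png

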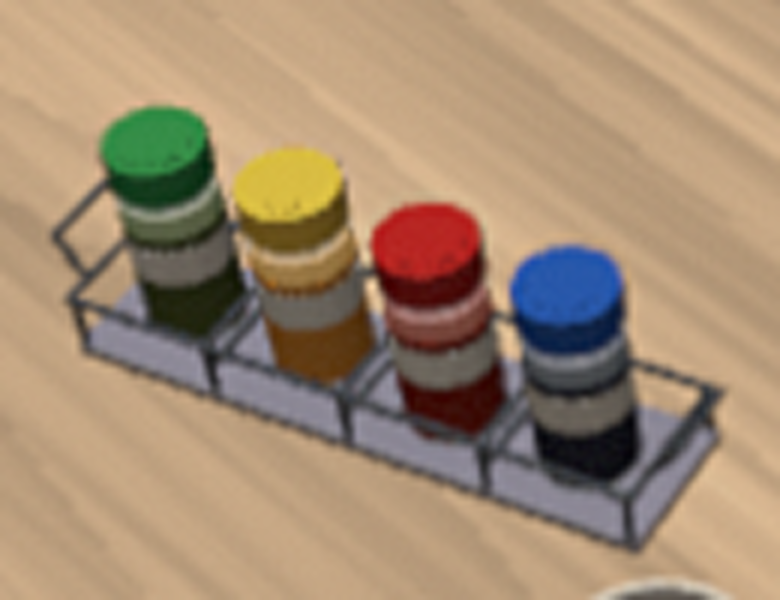

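The rack crop shows the rail highlight from (95,248) to (690,388), dividers at crop x ≈ 245, 390 and 535, and the tags leaning outward in front of the rail. The caddy crop shows all four jars upright with nothing obstructing them. Next I check the rail and compartments against plane-cast points.

```bash
python3 - <<'E'
from h import *
t=snapshot("top");s=snapshot("side")
f=lambda P:np.float64(P)/5+[325,180]
tags={'yellow':[0.5124,-0.1641],'blue':[0.4975,-0.2302],'green':[0.4818,-0.2965],'red':[0.4659,-0.3628]}
A=np.array(list(tags.values()));c=A.mean(0);y=A[0]-A[3];y/=np.linalg.norm(y);x=np.array([y[1],-y[0]])
print('y',y,'x',x,'tagyaw',np.degrees(np.arctan2(x[1],x[0])))
def rel(P,z,n):
    q=onplane(t,f(P),z)[:,:2]-c; print(n,'x',(q@x*1e3).round(1),'y',(q@y*1e3).round(1))
rel([[95,248],[230,285],[380,316],[530,352],[680,386]],.037,'rail')
rel([[262,140],[408,175],[557,208]],.034,'div back'); rel([[228,270],[375,304],[523,340]],.034,'div front')
rel([[118,100],[420,168],[728,232]],.05,'back inner top'); rel([[105,72],[740,215]],.053,'back outer')
rel([[85,240],[115,110]],.056,'Lcheek inner'); rel([[705,400],[735,225]],.056,'R cheek inner top')
J={'green':[.4882,.3511],'yellow':[.5085,.2876],'red':[.5267,.2249],'blue':[.5478,.1664]}
A=np.array(list(J.values()));m=A.mean(0);u=np.linalg.svd(A-m)[2][0];u*=np.sign(-u[1])
print('caddy dir',u,np.degrees(np.arctan2(u[1],u[0])))
for i,k in enumerate(J): print(k,(m+u*.066*(i-1.5)).round(4),J[k])
for i,n in enumerate(tags): print(n,'place',(np.array(c)+y*.068*(1.5-i)).round(4))
# bystanders from top: mill tip, mug
print(onplane(t,[[285,150]],.143),onplane(t,[[275,261]],.085))
E
```

```text
y [0.2278647  0.97369281] x [ 0.97369281 -0.2278647 ] tagyaw -13.171390104486939
rail x [11.   8.5 10.2  9.7 10.1] y [ 130.    67.5   -0.6  -68.6 -135.9]
div back x [77.  76.3 76.9] y [ 66.5  -0.9 -68.9]
div front x [15.3 15.4 14.7] y [ 69.3   2.  -65.4]
back inner top x [77.  77.5 80.4] y [ 135.5   -1.9 -139.5]
back outer x [87.5 88.4] y [ 144.1 -142.2]
Lcheek inner x [10.9 71. ] y [136.9 136.4]
R cheek inner top x [ 4.1 82.9] y [-140.9 -139.8]
caddy dir [ 0.30410907 -0.95263722] -72.29542841679927
green [0.4877 0.3518] [0.4882, 0.3511]
yellow [0.5078 0.2889] [0.5085, 0.2876]
red [0.5278 0.2261] [0.5267, 0.2249]
blue [0.5479 0.1632] [0.5478, 0.1664]
yellow place [ 0.5126 -0.1641]
blue place [ 0.4971 -0.2303]
green place [ 0.4817 -0.2965]
red place [ 0.4662 -0.3627]
[[ 0.68457184 -0.00620158  0.143     ]] [[0.45665245 0.0150521  0.085     ]]
```

```bash
cat >> h.py <<'E'
def delta(target,yaw):
    """tool-frame shift (cm) and turn (deg) from the present pose to target, tool down"""
    o=get_obs(); A=R.from_euler('xyz',o["orientation"],degrees=True); B=R.from_euler('xyz',[180,0,yaw],degrees=True)
    print('at',o["tool_pos"].round(4),o["orientation"].round(2),'t',round(o["clock"],2),'->',target)
    print('shift cm',(A.inv().apply(np.array(target)-o["tool_pos"])*100).round(2),'turn',(A.inv()*B).as_rotvec(degrees=True).round(2))
E
python3 -c "
from h import *
delta([.5478,.165,.2],-72.3)"
```

```text
at [0.223  0.637  0.2264] [179.98  -0.   -19.3 ] t 0.35 -> [0.5478, 0.165, 0.2]
shift cm [46.25 33.81  2.65] turn [ 2.0e-02 -1.0e-02  5.3e+01]
```

>>> play_rows([
  [[46.25,33.8,2.65,0,0,53,1],[46.25,33.8,2.65,0,0,53,1],[46.25,33.8,2.65,0,0,53,1],[46.25,33.8,2.65,0,0,53,1],[46.25,33.8,2.65,0,0,53,1],[46.25,33.8,2.65,0,0,53,1],[46.25,33.8,2.65,0,0,53,1],[46.25,33.8,2.65,0,0,53,1],[46.25,33.8,2.65,0,0,53,1],[46.25,33.8,2.65,0,0,53,1],[46.25,33.8,2.65,0,0,53,1],[46.25,33.8,2.65,0,0,53,1],[46.25,33.8,2.65,0,0,53,1],[46.25,33.8,2.65,0,0,53,1],[46.25,33.8,2.65,0,0,53,1],[46.25,33.8,2.65,0,0,53,1],[46.25,33.8,2.65,0,0,53,1],[46.25,33.8,2.65,0,0,53,1]],
])

```text
clock: 1.85
tool_pos: [0.5476, 0.1659, 0.2002]
orientation: [-180.0, 0.0, -72.3]
force: [-0.5, 0.1, -0.5]
opening: 0.0873
gripper_force: 0.0
```

```bash
python3 - <<'E'
from h import *
w=snapshot("wrist");cv2.imwrite("pics/w1.png",w["frame"][:,:,::-1]);print(w["origin"],w["attitude"])
delta([.5478,.165,.068],-72.3)
for c in HUE:
    for b in blobs(w,c,(0,0,560,420),amin=300): print(c,b,onplane(w,[b[1]],.1)[0].round(4))
E
```

```text
[0.57342636 0.08618093 0.35752652] [ 1.61942878e+02 -1.20332036e-02 -1.62248823e+02]
at [0.5475 0.1662 0.2003] [-1.7998e+02  1.0000e-02 -7.2220e+01] t 1.9 -> [0.5478, 0.165, 0.068]
shift cm [1.200e-01 1.000e-02 1.323e+01] turn [-0.02  0.01  0.08]
red (1799, [279.04, 284.17], [254, 262, 51, 44]) [0.527 0.227 0.1  ]
yellow (1316, [275.3, 351.04], [252, 336, 47, 33]) [0.5088 0.2948 0.1   ]
blue (2246, [276.26, 214.29], [249, 189, 55, 52]) [0.5483 0.1681 0.1   ]
```

View pics/w1.png

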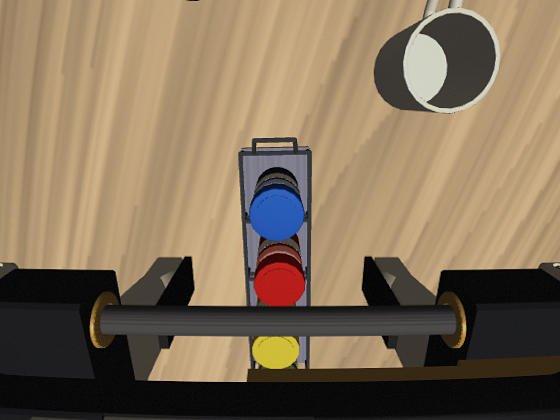

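The wrist view shows the mug at (450,60). The blue (276,214) and red (279,284) lids are both centred on the finger line (column 277), and the casts agree with the two-view points. I descend on blue and grip.

>>> play_rows([
  [[0.0,0,3,0,0,0,1],[0.0,0,6,0,0,0,1],[0.0,0,9,0,0,0,1],[0.0,0,11,0,0,0,1],[0.0,0,12.5,0,0,0,1],[0.0,0,13.2,0,0,0,1],[0.0,0,13.2,0,0,0,1],[0.0,0,13.2,0,0,0,0.35],[0,0,13.2,0,0,0,0.35],[0,0,13.2,0,0,0,0.35],[0,0,13.2,0,0,0,0.35],[0,0,13.2,0,0,0,0.35],[0,0,13.2,0,0,0,0.35],[0,0,13.2,0,0,0,0.35],[0,0,13.2,0,0,0,0.35]],
])

```text
clock: 3.15
tool_pos: [0.548, 0.1652, 0.0683]
orientation: [-180.0, 0.0, -72.3]
force: [0.1, 0.1, 0.6]
opening: 0.0435
gripper_force: 30.0
```

>>> play_rows([
  [[0,0,-1,0,0,0,0.35],[0,0,-4,0,0,0,0.35],[0,0,-8,0,0,0,0.35],[0,0,-11.5,0,0,0,0.35],[1.2,0.4,-13.2,0,0,1,0.35],[3.5,1.2,-13.2,0,0,3,0.35],[6.5,2.2,-13.2,0,0,5,0.35],[10,3.4,-13.2,0,0,8,0.35],[13.9,4.7,-13.2,0,0,11,0.35],[17.7,5.9,-13.2,0,0,14,0.35],[21.5,7.2,-13.2,0,0,17,0.35],[25.4,8.5,-13.2,0,0,20,0.35],[29.2,9.8,-13.2,0,0,23,0.35],[32.7,11,-13.2,0,0,26,0.35],[35.4,11.9,-13.2,0,0,28,0.35],[37.3,12.5,-13.2,0,0,30,0.35],[38.5,12.9,-13.2,0,0,30.9,0.35],[38.5,12.9,-13.2,0,0,30.9,0.35],[38.5,12.9,-13.2,0,0,30.9,0.35]],
])

```text
clock: 4.73
tool_pos: [0.5418, -0.241, 0.2001]
orientation: [180.0, 0.0, -103.2]
force: [-1.2, 0.4, -1.5]
opening: 0.0431
gripper_force: 30.0
```

```bash
python3 - <<'E'
from h import *
w=snapshot("wrist");t=snapshot("top")
a=np.hstack([w["frame"],t["frame"][180:280,325:485].repeat(2,0).repeat(2,1)[:200]]) if 0 else w["frame"]
cv2.imwrite("pics/w2.png",a[:,:,::-1])
delta([.5419,-.2408,.0683],-103.17);print(get_obs()["force"],get_obs()["opening"])
# tags again, from wrist view with nominal heights as check
for c in HUE:
    for b in blobs(w,c,(0,0,560,420),amin=300): print(c,b,onplane(w,[b[1]],.0356)[0].round(4))
E
```

```text
at [ 0.5421 -0.24    0.2002] [ 1.8000e+02  1.0000e-02 -1.0314e+02] t 4.83 -> [0.5419, -0.2408, 0.0683]
shift cm [ 0.09 -0.   13.19] turn [0.   0.01 0.03]
[ 0.94020032  0.64987481 -1.35532952] 0.04343332037860913
red (1782, [329.34, 40.37], [312, 11, 35, 59]) [ 0.4673 -0.3618  0.0356]
yellow (498, [323.99, 247.88], [312, 234, 24, 39]) [ 0.5089 -0.1722  0.0356]
green (1450, [326.36, 120.68], [311, 96, 32, 52]) [ 0.4829 -0.2958  0.0356]
blue (2653, [278.02, 290.74], [228, 270, 100, 36]) [ 0.5662 -0.1343  0.0356]
blue (1316, [277.63, 344.46], [235, 336, 86, 22]) [ 0.5827 -0.066   0.0356]
blue (1261, [323.56, 192.4], [308, 169, 31, 49]) [ 0.4983 -0.2299  0.0356]
```

View pics/w2.png

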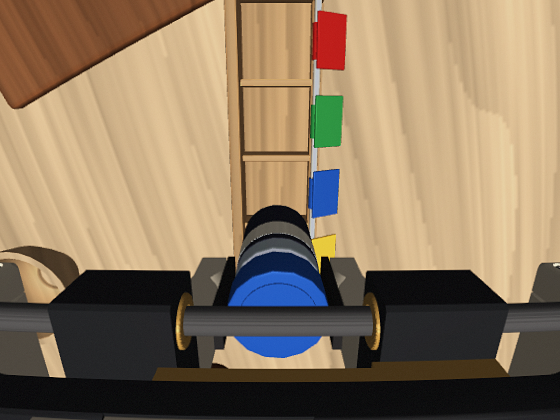

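The wrist view shows the blue jar gripped upright, with the compartment walls at columns 243–309 (mid 276) and the jar at 278, so it is aligned. I descend to just above the floor.

>>> play_rows([
  [[0,0,2,0,0,0,0.35],[0,0,5,0,0,0,0.35],[0,0,8,0,0,0,0.35],[0,0,10.5,0,0,0,0.35],[0,0,12,0,0,0,0.35],[0,0,12.6,0,0,0,0.35],[0,0,12.8,0,0,0,0.35],[0,0,12.9,0,0,0,0.35],[0,0,12.9,0,0,0,0.35],[0,0,12.9,0,0,0,0.35]],
])

```text
clock: 5.67
tool_pos: [0.543, -0.2407, 0.0724]
orientation: [-179.9, 0.0, -103.2]
force: [-0.4, 0.4, -1.6]
opening: 0.043
gripper_force: 30.0
```

>>> play_rows([
  [[0,0,0.1,0,0,0,0.35],[0,0,0.2,0,0,0,0.35],[0,0,0.25,0,0,0,0.35],[0,0,0.25,0,0,0,0.35]],
])

```text
clock: 6.0
tool_pos: [0.542, -0.2409, 0.0687]
orientation: [-180.0, 0.0, -103.2]
force: [0.3, 0.0, -1.8]
opening: 0.0434
gripper_force: 30.0
```

>>> play_rows([
  [[0,0,0.05,0,0,0,0.35],[0,0,0.1,0,0,0,0.35],[0,0,0.1,0,0,0,0.35],[0,0,0.1,0,0,0,0.35]],
])

```text
clock: 6.33
tool_pos: [0.5423, -0.241, 0.0682]
orientation: [-180.0, -0.0, -103.2]
force: [-1.9, -0.0, 5.0]
opening: 0.043
gripper_force: 30.0
```

>>> play_rows([
  [[0,0,0,0,0,0,1],[0,0,0,0,0,0,1],[0,0,0,0,0,0,1],[0,0,0,0,0,0,1],[0,0,-3,0,0,0,1],[0,0,-7,0,0,0,1],[0,0,-11,0,0,0,1],[-45.1,12.1,-13.2,0,0,-30.9,1],[-45.1,12.1,-13.2,0,0,-30.9,1],[-45.1,12.1,-13.2,0,0,-30.9,1],[-45.1,12.1,-13.2,0,0,-30.9,1],[-45.1,12.1,-13.2,0,0,-30.9,1],[-45.1,12.1,-13.2,0,0,-30.9,1],[-45.1,12.1,-13.2,0,0,-30.9,1],[-45.1,12.1,-13.2,0,0,-30.9,1],[-45.1,12.1,-13.2,0,0,-30.9,1],[-45.1,12.1,-13.2,0,0,-30.9,1],[-45.1,12.1,-13.2,0,0,-30.9,1],[-45.1,12.1,-13.2,0,0,-30.9,1],[-45.1,12.1,-13.2,0,0,-30.9,1]],
])

```text
clock: 8.0
tool_pos: [0.527, 0.2291, 0.1993]
orientation: [-180.0, 0.0, -72.1]
force: [-0.2, -0.0, 0.4]
opening: 0.0876
gripper_force: 0.0
```

```bash
python3 - <<'E'
from h import *
w=snapshot("wrist");t=snapshot("top");s=snapshot("side")
cv2.imwrite("pics/s3.png",s["frame"][:,:,::-1])
for c in ('red','yellow','green'):
    for b in blobs(w,c,(0,0,560,420),amin=300): print(c,b,onplane(w,[b[1]],.102)[0].round(4))
a=blobs(t,'blue',(335,190,480,270));b=blobs(s,'blue',(290,200,440,370));print(a,b)
delta([.527,.226,.068],-72.3)
E
```

```text
red (2295, [278.8, 209.76], [252, 184, 55, 53]) [0.5273 0.2261 0.102 ]
yellow (1777, [274.56, 285.1], [249, 263, 51, 43]) [0.5102 0.2905 0.102 ]
green (1188, [276.73, 350.27], [254, 337, 47, 30]) [0.4877 0.3543 0.102 ]
[(325, [395.06, 220.25], [385, 211, 21, 20]), (240, [384.75, 243.97], [374, 237, 22, 16])] [(338, [352.43, 261.95], [342, 253, 22, 19]), (304, [330.3, 291.89], [319, 280, 23, 25])]
at [0.527  0.2255 0.1992] [ 1.7996e+02 -1.0000e-02 -7.2290e+01] t 8.15 -> [0.527, 0.226, 0.068]
shift cm [-0.05 -0.03 13.12] turn [ 0.04 -0.01  0.01]
```

View pics/s3.png

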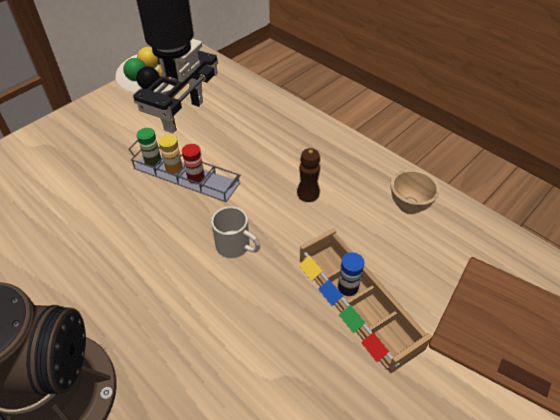

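The side view shows the blue jar upright behind the blue tag (352,262), with the mill and mug undisturbed. Red is next.

>>> play_rows([
  [[0,0,3,0,0,0,1],[0,0,6,0,0,0,1],[0,0,9,0,0,0,1],[0,0,11,0,0,0,1],[0,0,12.5,0,0,0,1],[0,0,13.1,0,0,0,1],[0,0,13.1,0,0,0,1],[0,0,13.1,0,0,0,0.35],[0,0,13.1,0,0,0,0.35],[0,0,13.1,0,0,0,0.35],[0,0,13.1,0,0,0,0.35],[0,0,13.1,0,0,0,0.35],[0,0,13.1,0,0,0,0.35],[0,0,13.1,0,0,0,0.35],[0,0,12,0,0,0,0.35],[0,0,9,0,0,0,0.35],[0,0,5,0,0,0,0.35],[0,0,1.5,0,0,0,0.35],[0,0,0,0,0,0,0.35],[0,0,0,0,0,0,0.35]],
])

```text
clock: 9.82
tool_pos: [0.5292, 0.2272, 0.2052]
orientation: [-179.5, 0.1, -72.3]
force: [1.0, 0.6, -1.0]
opening: 0.0435
gripper_force: 30.0
```

>>> play_rows([
  [[1.5,0.5,0,0,0,1,0.35],[4.5,1.6,0,0,0,2.5,0.35],[8,2.8,0,0,0,4.5,0.35],[11.9,4.1,0,0,0,6.5,0.35],[15.8,5.5,0,0,0,8.6,0.35],[19.7,6.9,0,0,0,10.7,0.35],[23.6,8.2,0,0,0,12.8,0.35],[27.5,9.6,0,0,0,15,0.35],[31.4,10.9,0,0,0,17.1,0.35],[35.3,12.3,0,0,0,19.2,0.35],[39.2,13.7,0,0,0,21.3,0.35],[43.1,15,0,0,0,23.5,0.35],[47,16.4,0,0,0,25.6,0.35],[50.7,17.7,0,0,0,27.7,0.35],[53.7,18.7,0,0,0,29.3,0.35],[55.6,19.4,0,0,0,30.4,0.35],[56.6,19.7,0,0,0,30.9,0.35],[56.6,19.7,0,0,0,30.9,0.35],[56.6,19.7,0,0,0,30.9,0.35]],
])

```text
clock: 11.4
tool_pos: [0.5107, -0.3732, 0.1985]
orientation: [179.9, 0.0, -103.3]
force: [-0.2, 0.9, -0.6]
opening: 0.0432
gripper_force: 30.0
```

```bash
python3 - <<'E'
from h import *
delta([.511,-.3732,.0682],-103.17);print(get_obs()["force"],get_obs()["opening"])
delta([.511,-.3732,.0682],-103.17)
E
```

```text
at [ 0.5107 -0.3732  0.1985] [ 1.7989e+02  4.0000e-02 -1.0327e+02] t 11.4 -> [0.511, -0.3732, 0.0682]
shift cm [ 0.   -0.05 13.03] turn [ 0.11  0.04 -0.1 ]
[-0.17135964  0.88875758 -0.61704063] 0.04320914099956604
at [ 0.5107 -0.3732  0.1985] [ 1.7989e+02  4.0000e-02 -1.0327e+02] t 11.4 -> [0.511, -0.3732, 0.0682]
shift cm [ 0.   -0.05 13.03] turn [ 0.11  0.04 -0.1 ]
```

>>> play_rows([
  [[0,0,2,0,0,0,0.35],[0,0,5,0,0,0,0.35],[0,0,8,0,0,0,0.35],[0,0,10.5,0,0,0,0.35],[0,0,12,0,0,0,0.35],[0,0,12.5,0,0,0,0.35],[0,0,12.8,0,0,0,0.35],[0,0,12.9,0,0,0,0.35],[0,0,13.0,0,0,0,0.35],[0,0,13.05,0,0,0,0.35],[0,0,13.1,0,0,0,0.35],[0,0,13.1,0,0,0,0.35],[0,0,13.1,0,0,0,0.35]],
])

```text
clock: 12.48
tool_pos: [0.5126, -0.3736, 0.0707]
orientation: [-179.8, -0.0, -103.2]
force: [-0.4, 1.9, 7.1]
opening: 0.0436
gripper_force: 30.0
```

>>> play_rows([
  [[0,0,0,0,0,0,0.35],[0,0,0,0,0,0,0.35]],
])

```text
clock: 12.65
tool_pos: [0.5126, -0.3737, 0.0707]
orientation: [-179.8, -0.0, -103.2]
force: [-1.1, 2.3, 6.9]
opening: 0.0432
gripper_force: 30.0
```

```bash
python3 - <<'E'
from h import *
delta([.5078,.2889,.2],-72.3);print(get_obs()["force"])
s=snapshot("side");t=snapshot("top")
cv2.imwrite("pics/s4.png",cv2.resize(s["frame"][220:390,270:450,::-1],None,fx=3,fy=3))
E
```

```text
at [ 0.5126 -0.3737  0.0707] [-1.7983e+02 -4.0000e-02 -1.0318e+02] t 12.65 -> [0.5078, 0.2889, 0.2]
shift cm [-64.39  15.54 -13.02] turn [ -0.15  -0.08 -30.88]
[-1.07455894  2.33015424  6.94811667]
```

View pics/s4.png

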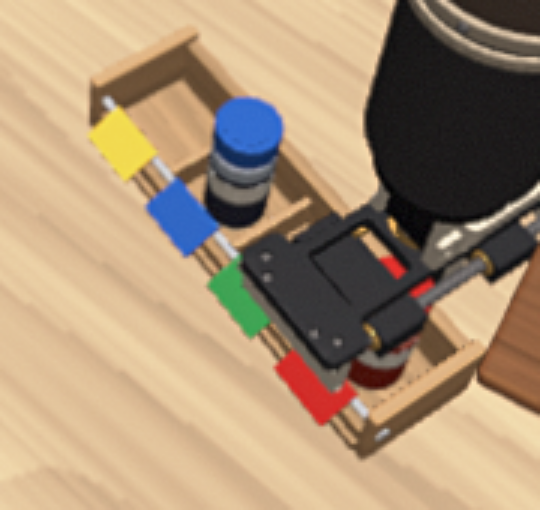

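The side crop shows the red jar sitting inside the red compartment, on the floor. Release and go on to yellow.

>>> play_rows([
  [[0,0,0,0,0,0,0.7],[0,0,0,0,0,0,1],[0,0,0,0,0,0,1],[0,0,0,0,0,0,1],[0,0,0,0,0,0,1],[0,0,-3,0,0,0,1],[0,0,-7,0,0,0,1],[0,0,-11,0,0,0,1],[0,0,-13.1,0,0,0,1]],
])

```text
clock: 13.5
tool_pos: [0.513, -0.3742, 0.2046]
orientation: [-179.7, -0.1, -103.2]
force: [0.8, -0.8, 0.8]
opening: 0.0872
gripper_force: 0.0
```

>>> play_rows([
  [[-64.4,15.3,0,0,0,-30.9,1],[-64.4,15.3,0,0,0,-30.9,1],[-64.4,15.3,0,0,0,-30.9,1],[-64.4,15.3,0,0,0,-30.9,1],[-64.4,15.3,0,0,0,-30.9,1],[-64.4,15.3,0,0,0,-30.9,1],[-64.4,15.3,0,0,0,-30.9,1],[-64.4,15.3,0,0,0,-30.9,1],[-64.4,15.3,0,0,0,-30.9,1],[-64.4,15.3,0,0,0,-30.9,1],[-64.4,15.3,0,0,0,-30.9,1],[-64.4,15.3,0,0,0,-30.9,1],[-64.4,15.3,0,0,0,-30.9,1],[-64.4,15.3,0,0,0,-30.9,1],[-64.4,15.3,0,0,0,-30.9,1],[-64.4,15.3,0,0,0,-30.9,1],[-64.4,15.3,0,0,0,-30.9,1],[-64.4,15.3,0,0,0,-30.9,1],[-64.4,15.3,0,0,0,-30.9,1],[-64.4,15.3,0,0,0,-30.9,1]],
])

```text
clock: 15.17
tool_pos: [0.5096, 0.2878, 0.1995]
orientation: [180.0, -0.0, -72.3]
force: [-0.1, -0.2, 0.1]
opening: 0.0874
gripper_force: 0.0
```

```bash
python3 - <<'E'
from h import *
w=snapshot("wrist");t=snapshot("top");s=snapshot("side")
for c in ('yellow','green'):
    for b in blobs(w,c,(0,0,560,420),amin=300): print(c,b,onplane(w,[b[1]],.102)[0].round(4))
for c in('red','blue'):
    a=[b for b in blobs(t,c,(335,180,485,270))];b=blobs(s,c,(290,200,440,370));print(c,a,b)
    P=[.511,-.3732,.104] if c=='red' else [.542,-.241,.104]
    print(project(t,[P]),project(s,[P]))
cv2.imwrite("pics/s5.png",s["frame"][:,:,::-1])
delta([.5095,.2895,.068],-72.3)
E
```

```text
yellow (2282, [276.21, 216.84], [249, 191, 55, 53]) [0.51  0.291 0.102]
green (1623, [278.8, 287.38], [254, 267, 50, 39]) [0.4889 0.3504 0.102 ]
red [(341, [460.13, 234.38], [450, 225, 21, 20]), (278, [444.97, 258.27], [433, 251, 25, 16])] [(453, [401.76, 315.98], [389, 305, 26, 23]), (421, [374.74, 346.68], [362, 332, 27, 30])]
[[459.87241072 235.17024609]] [[401.0269536  315.99828958]]
blue [(324, [395.09, 220.24], [385, 211, 21, 20]), (241, [384.74, 244.0], [374, 237, 22, 16])] [(336, [352.43, 261.95], [342, 253, 22, 19]), (304, [330.3, 291.89], [319, 280, 23, 25])]
[[396.01786391 220.44931038]] [[352.76891316 261.59108386]]
at [0.5099 0.2877 0.1998] [-1.7998e+02  1.0000e-02 -7.2380e+01] t 15.32 -> [0.5095, 0.2895, 0.068]
shift cm [-1.900e-01 -1.000e-02  1.318e+01] turn [-0.02  0.01 -0.08]
```

View pics/s5.png

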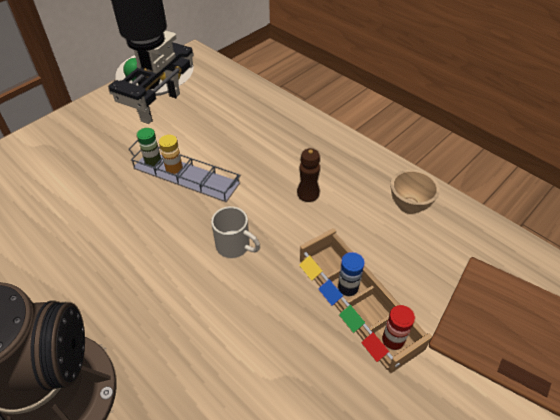

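Red and blue are both placed upright, at the expected pixels. Now yellow.

>>> play_rows([
  [[-0.15,0,3,0,0,0,1],[-0.15,0,6,0,0,0,1],[-0.15,0,9,0,0,0,1],[-0.15,0,11,0,0,0,1],[-0.15,0,12.5,0,0,0,1],[-0.15,0,13.1,0,0,0,1],[-0.15,0,13.1,0,0,0,1],[-0.15,0,13.1,0,0,0,0.35],[-0.15,0,13.1,0,0,0,0.35],[-0.15,0,13.1,0,0,0,0.35],[-0.15,0,13.1,0,0,0,0.35],[-0.15,0,13.1,0,0,0,0.35],[-0.15,0,13.1,0,0,0,0.35],[-0.15,0,13.1,0,0,0,0.35],[-0.15,0,12,0,0,0,0.35],[-0.15,0,9,0,0,0,0.35],[-0.15,0,5,0,0,0,0.35],[-0.15,0,1.5,0,0,0,0.35],[-0.15,0,0,0,0,0,0.35],[-0.15,0,0,0,0,0,0.35]],
])

```text
clock: 16.98
tool_pos: [0.5111, 0.2916, 0.2053]
orientation: [-179.6, 0.2, -72.3]
force: [1.0, -0.2, -1.3]
opening: 0.0434
gripper_force: 30.0
```

>>> play_rows([
  [[1.5,0.3,0,0,0,1,0.35],[4.5,0.9,0,0,0,3,0.35],[8,1.7,0,0,0,5.4,0.35],[11.9,2.5,0,0,0,8.1,0.35],[15.8,3.3,0,0,0,10.7,0.35],[19.7,4.1,0,0,0,13.3,0.35],[23.6,4.9,0,0,0,16,0.35],[27.5,5.7,0,0,0,18.6,0.35],[31.4,6.6,0,0,0,21.2,0.35],[35.3,7.4,0,0,0,23.9,0.35],[39.2,8.2,0,0,0,26.5,0.35],[42.4,8.9,0,0,0,28.7,0.35],[44.6,9.3,0,0,0,30.2,0.35],[45.7,9.5,0,0,0,30.9,0.35],[45.7,9.5,0,0,0,30.9,0.35],[45.7,9.5,0,0,0,30.9,0.35],[45.7,9.5,0,0,0,30.9,0.35]],
])

```text
clock: 18.4
tool_pos: [0.5572, -0.1734, 0.1991]
orientation: [179.9, 0.0, -103.2]
force: [0.2, 0.3, -1.3]
opening: 0.0433
gripper_force: 30.0
```

```bash
python3 -c "
from h import *
delta([.5574,-.1746,.068],-103.17);w=snapshot('wrist');print(blobs(w,'yellow',(0,0,560,420),amin=300))"
```

```text
at [ 0.5572 -0.1734  0.1991] [ 1.7994e+02  1.0000e-02 -1.0317e+02] t 18.4 -> [0.5574, -0.1746, 0.068]
shift cm [ 0.11 -0.06 13.11] turn [0.06 0.01 0.  ]
[(3230, [278.27, 288.76], [228, 265, 101, 42]), (1220, [323.96, 191.73], [309, 168, 30, 49]), (892, [277.6, 342.15], [239, 336, 77, 16])]
```

>>> play_rows([
  [[0.1,0,2,0,0,0,0.35],[0.1,0,5,0,0,0,0.35],[0.1,0,8,0,0,0,0.35],[0.1,0,10.5,0,0,0,0.35],[0.1,0,12,0,0,0,0.35],[0.1,0,12.5,0,0,0,0.35],[0.1,0,12.7,0,0,0,0.35],[0.1,0,12.8,0,0,0,0.35],[0.1,0,12.9,0,0,0,0.35],[0.1,0,13.0,0,0,0,0.35],[0.1,0,13.05,0,0,0,0.35],[0.1,0,13.05,0,0,0,0.35],[0.1,0,13.05,0,0,0,0.35]],
])

```text
clock: 19.53
tool_pos: [0.5585, -0.1752, 0.0705]
orientation: [-179.9, 0.0, -103.2]
force: [-1.5, 1.9, 5.9]
opening: 0.0436
gripper_force: 30.0
```

>>> play_rows([
  [[0,0,0,0,0,0,0.7],[0,0,0,0,0,0,1],[0,0,0,0,0,0,1],[0,0,0,0,0,0,1],[0,0,0,0,0,0,1],[0,0,-3,0,0,0,1],[0,0,-7,0,0,0,1],[0,0,-11,0,0,0,1],[0,0,-13.1,0,0,0,1]],
])

```text
clock: 20.28
tool_pos: [0.5591, -0.1756, 0.2049]
orientation: [-179.7, -0.0, -103.2]
force: [1.6, -0.1, 0.2]
opening: 0.0869
gripper_force: 0.0
```

>>> play_rows([
  [[-49.6,18.7,0,0,0,-30.9,1],[-49.6,18.7,0,0,0,-30.9,1],[-49.6,18.7,0,0,0,-30.9,1],[-49.6,18.7,0,0,0,-30.9,1],[-49.6,18.7,0,0,0,-30.9,1],[-49.6,18.7,0,0,0,-30.9,1],[-49.6,18.7,0,0,0,-30.9,1],[-49.6,18.7,0,0,0,-30.9,1],[-49.6,18.7,0,0,0,-30.9,1],[-49.6,18.7,0,0,0,-30.9,1],[-49.6,18.7,0,0,0,-30.9,1],[-49.6,18.7,0,0,0,-30.9,1],[-49.6,18.7,0,0,0,-30.9,1],[-49.6,18.7,0,0,0,-30.9,1],[-49.6,18.7,0,0,0,-30.9,1],[-49.6,18.7,0,0,0,-30.9,1],[-49.6,18.7,0,0,0,-30.9,1]],
])

```text
clock: 21.7
tool_pos: [0.4887, 0.3495, 0.2]
orientation: [180.0, -0.0, -72.3]
force: [0.2, -1.1, -0.2]
opening: 0.0878
gripper_force: 0.0
```

```bash
python3 - <<'E'
from h import *
w=snapshot("wrist");t=snapshot("top");s=snapshot("side")
for b in blobs(w,'green',(0,0,560,420),amin=300): print(b,onplane(w,[b[1]],.102)[0].round(4))
for c,P in(('red',[.511,-.3732,.104]),('blue',[.542,-.241,.104]),('yellow',[.5574,-.1746,.104])):
    print(c,blobs(t,c,(335,180,485,270)),blobs(s,c,(290,200,440,370)),project(t,[P]),project(s,[P]))
delta([.4885,.351,.068],-72.3)
E
```

```text
(2186, [277.27, 215.3], [250, 190, 55, 52]) [0.4886 0.3515 0.102 ]
red [(340, [460.11, 234.36], [450, 225, 21, 20]), (278, [444.97, 258.27], [433, 251, 25, 16])] [(451, [401.8, 315.95], [389, 305, 26, 23]), (420, [374.73, 346.65], [362, 332, 27, 30])] [[459.87241072 235.17024609]] [[401.0269536  315.99828958]]
blue [(324, [395.09, 220.24], [385, 211, 21, 20]), (242, [384.7, 244.01], [374, 237, 22, 16])] [(337, [352.4, 261.93], [342, 253, 22, 19]), (303, [330.34, 291.9], [319, 280, 23, 25])] [[396.01786391 220.44931038]] [[352.76891316 261.59108386]]
yellow [(391, [363.74, 212.89], [353, 202, 23, 23]), (272, [355.08, 237.26], [344, 230, 23, 16])] [(314, [332.09, 237.81], [322, 229, 21, 19]), (288, [310.29, 267.55], [300, 256, 22, 24])] [[364.33497664 213.21826743]] [[331.16190485 237.37650174]]
at [0.489  0.3495 0.2003] [-1.7999e+02  1.0000e-02 -7.2370e+01] t 21.85 -> [0.4885, 0.351, 0.068]
shift cm [-1.600e-01  1.000e-02  1.323e+01] turn [-0.01  0.01 -0.07]
```

>>> play_rows([
  [[-0.15,0,3,0,0,0,1],[-0.15,0,6,0,0,0,1],[-0.15,0,9,0,0,0,1],[-0.15,0,11,0,0,0,1],[-0.15,0,12.5,0,0,0,1],[-0.15,0,13.15,0,0,0,1],[-0.15,0,13.15,0,0,0,1],[-0.15,0,13.15,0,0,0,0.35],[-0.15,0,13.15,0,0,0,0.35],[-0.15,0,13.15,0,0,0,0.35],[-0.15,0,13.15,0,0,0,0.35],[-0.15,0,13.15,0,0,0,0.35],[-0.15,0,13.15,0,0,0,0.35],[-0.15,0,13.15,0,0,0,0.35],[-0.15,0,12,0,0,0,0.35],[-0.15,0,9,0,0,0,0.35],[-0.15,0,5,0,0,0,0.35],[-0.15,0,1.5,0,0,0,0.35],[-0.15,0,0,0,0,0,0.35],[-0.15,0,0,0,0,0,0.35]],
])

```text
clock: 23.52
tool_pos: [0.4899, 0.3536, 0.206]
orientation: [-179.6, 0.2, -72.3]
force: [1.1, 1.0, 0.1]
opening: 0.0435
gripper_force: 30.0
```

>>> play_rows([
  [[1.5,0.4,0,0,0,1,0.35],[4.5,1.2,0,0,0,2.2,0.35],[8,2.1,0,0,0,3.9,0.35],[11.9,3.1,0,0,0,5.8,0.35],[15.8,4.1,0,0,0,7.7,0.35],[19.7,5.1,0,0,0,9.5,0.35],[23.6,6.1,0,0,0,11.4,0.35],[27.5,7.1,0,0,0,13.3,0.35],[31.4,8.1,0,0,0,15.2,0.35],[35.3,9.1,0,0,0,17.1,0.35],[39.2,10.1,0,0,0,19,0.35],[43.1,11.1,0,0,0,20.9,0.35],[47,12.1,0,0,0,22.7,0.35],[50.9,13.1,0,0,0,24.6,0.35],[54.8,14.1,0,0,0,26.5,0.35],[58.7,15.1,0,0,0,28.4,0.35],[61.5,15.8,0,0,0,29.8,0.35],[63.3,16.2,0,0,0,30.6,0.35],[63.9,16.4,0,0,0,30.9,0.35],[63.9,16.4,0,0,0,30.9,0.35]],
])

```text
clock: 25.18
tool_pos: [0.525, -0.3079, 0.1987]
orientation: [179.9, 0.0, -103.4]
force: [0.1, 1.0, -0.8]
opening: 0.0433
gripper_force: 30.0
```

>>> play_rows([
  [[0,0,0,0,0,0,0.35],[0,0,0,0,0,0,0.35]],
])

```text
clock: 25.35
tool_pos: [0.5259, -0.3056, 0.1998]
orientation: [180.0, 0.0, -103.2]
force: [-0.3, 0.2, -1.3]
opening: 0.0434
gripper_force: 30.0
```

```bash
python3 -c "
from h import *
delta([.5265,-.307,.068],-103.17)"
```

```text
at [ 0.5259 -0.3056  0.1998] [ 1.7996e+02  2.0000e-02 -1.0315e+02] t 25.35 -> [0.5265, -0.307, 0.068]
shift cm [ 0.12 -0.1  13.18] turn [0.04 0.02 0.02]
```

>>> play_rows([
  [[0.1,-0.1,2,0,0,0,0.35],[0.1,-0.1,5,0,0,0,0.35],[0.1,-0.1,8,0,0,0,0.35],[0.1,-0.1,10.5,0,0,0,0.35],[0.1,-0.1,12,0,0,0,0.35],[0.1,-0.1,12.5,0,0,0,0.35],[0.1,-0.1,12.7,0,0,0,0.35],[0.1,-0.1,12.8,0,0,0,0.35],[0.1,-0.1,12.9,0,0,0,0.35],[0.1,-0.1,13.0,0,0,0,0.35],[0.1,-0.1,13.1,0,0,0,0.35],[0.1,-0.1,13.1,0,0,0,0.35],[0.1,-0.1,13.1,0,0,0,0.35]],
])

```text
clock: 26.43
tool_pos: [0.528, -0.3082, 0.0708]
orientation: [-179.9, -0.0, -103.2]
force: [-0.6, 1.5, 5.5]
opening: 0.0434
gripper_force: 30.0
```

Contact again at 5.5 N: release and rise.

>>> play_rows([
  [[0,0,0,0,0,0,0.7],[0,0,0,0,0,0,1],[0,0,0,0,0,0,1],[0,0,0,0,0,0,1],[0,0,0,0,0,0,1],[0,0,-3,0,0,0,1],[0,0,-7,0,0,0,1],[0,0,-11,0,0,0,1],[0,0,-15,0,0,0,1],[-4,0,-15,0,0,0,1],[-8,0,-15,0,0,0,1],[-12,0,-15,0,0,0,1],[-16,0,-15,0,0,0,1],[-20,0,-15,0,0,0,1],[-24,0,-15,0,0,0,1],[-28,0,-15,0,0,0,1],[-28,0,-15,0,0,0,1],[-28,0,-15,0,0,0,1],[-28,0,-15,0,0,0,1]],
])

```text
clock: 28.02
tool_pos: [0.5908, -0.035, 0.2189]
orientation: [180.0, -0.0, -103.1]
force: [-0.1, -0.3, 0.0]
opening: 0.0881
gripper_force: 0.0
```

```bash
python3 - <<'E'
from h import *
t=snapshot("top");s=snapshot("side");o=get_obs();print(o["tool_pos"],o["force"],o["clock"])
for c in HUE: print(c,tri(t,blobs(t,c,(335,180,485,270))[0][1],s,blobs(s,c,(290,200,440,370))[0][1]))
cv2.imwrite("pics/s6.png",s["frame"][:,:,::-1])
E
```

```text
[ 0.59066351 -0.03616417  0.21897117] [-0.08021138 -0.60680461  0.25121695] 28.1167
red (array([ 0.5127692 , -0.37349002,  0.10189623]), np.float64(0.0007916188672361826))
yellow (array([ 0.55927215, -0.17450812,  0.1004959 ]), np.float64(0.0018848749416599487))
green (array([ 0.52825295, -0.30889588,  0.10135588]), np.float64(0.0006216197927652476))
blue (array([ 0.54284791, -0.23959619,  0.10045233]), np.float64(0.00040420855184939293))
```

View pics/s6.png

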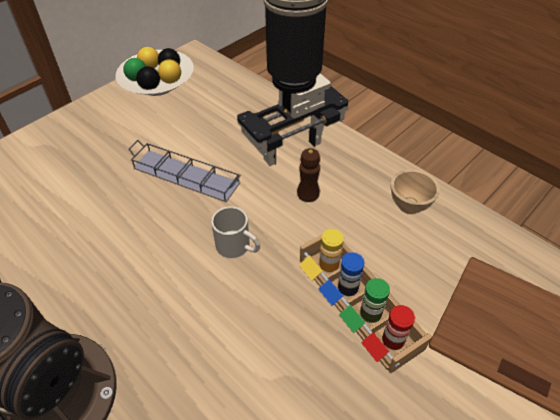

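The side view shows all four jars upright behind their matching tags: yellow (332,238), blue (352,262), green (376,290) and red (401,316). Their lids stand at the same height as they did in the caddy. The mill and mug have not moved, and the robot is clear of everything.

```bash
python3 -c "
from plant import close_job
print(close_job())"
```

```text
the job is handed in; nothing more can be done
None
```

All four jars stand upright in the rack, each behind the tag of its lid's colour, with the mill and mug undisturbed; the job was handed in at about 28 s of the 125 s allowed.

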